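Hold the check load on the bench spring gauge

ROBOT

A 6-joint arm with a two-finger parallel gripper is mounted at the origin on the work surface. World frame = base frame: x ahead of the robot, y to its left, z up, the work surface at z = 0. Lengths are in m, angles in rad, forces in N, time in s.
With the tool pointing down it reaches from about 0.3 to 0.75 m from the base axis. Payload 8.5 kg.
Tool frame: the origin (TCP) lies midway between the tips of the shut fingers; the grasp point (between the pads) lies env.tcp_to_grasp behind it (env.tcp_to_grasp is the distance from the TCP to the grasp point, in m); z points along the fingers, y is the line along which they close (so a half turn about z gives the same grasp; the last joint's range is limited). The gripper opens to 88 mm and grips with 3 to 60 N. Pads are 18 mm wide; open, the fingers measure 123 mm over their backs; the gripper's body (75 mm by 187 mm) begins 45 mm behind the grasp point.
Start: joints at [-1.479, 0.381, 1.297, -0, 1.464, -0.215], TCP at [0.166, -0.524, 0.239] pointing down, gripper open.
Joint ranges: [-3.11, 3.11], [-0.89, 2.33], [0.22, 2.48], [-1.42, 4.56], [0.17, 2.85], [-2.88, 2.88]. Speed limits (rad/s): [2.39, 2.39, 3.14, 3.14, 3.14, 3.14].

INTERFACE

Orientations are given as a unit quaternion [x, y, z, w].
In Python, from workcell import env, cams, ticket gives the robot as it stands.
- The arm moves only by the shell command python3 -m inch 'ROWS' [FORCE]. ROWS is JSON, a list of rows, each a list of 7 numbers: the shift along the tool's x, y, z as a fraction of full scale, then the turn, a rotation vector about the tool's x, y, z as a fraction of full scale, then the closure, from -1 (fully open) to 1 (shut). In form: [[x, y, z, wx, wy, wz, gripper], ...]. A call has 1 to 10 rows; each row is the pose to reach, as a shift and turn from the pose commanded when the call began, along the tool's axes at that moment; what a row does not reach only later rows make up. Full scale, the value 1, is 0.8 m for a shift and 90 degrees for a turn. A row lasts 1/10 s, in which the tool goes at most 50 mm and 8.59 degrees, less where a joint would pass 70% of its speed; a pose out of reach is approached as far as the arm can. A call with a number of a shift or a turn outside -1 to 1 is refused whole. A call with a gripper value outside its range is refused whole. The fingers move at their own pace and stop on an object; FORCE is the grip in N (left out, the last holds). Time passes only in rows, so rows that repeat a pose let the fingers close. It gives the time, the measured TCP pose, the force, the opening and the grip force at its end, in the units of the state.
- env.observe(): the state, without advancing time (a new reading comes with each control period).
- cams.camera(name): name is "side" or "top" or "wrist"; returns (picture, depth): 420x560x3 uint8, red, green, blue; 420x560 float32, m along the optical axis (not along the pixel's ray), 0 where there is no reading.
- cams.camera_info(name): a dict with "mtx" (3x3 intrinsics, pixels), "xyz" and "attitude" of the camera in the world; the wrist camera has in their place "mount" (4x4, takes a point from camera to tool coordinates, whose origin is the TCP and whose axes are the flange's). Camera axes: x right, y up, looking along -z (the intrinsics and any distortion apply to the point x, -y, -z); pixel columns grow to the right and rows downward; lengths in m; the calibration is good to about 2 mm. A picture is of the moment at which its call begins: read the wrist's pose just before it. camera_info takes no time and is no camera call.
- ticket.finish_job(): hands the job in; it is judged then, once.
The state is a dict: "time": time; "joint_pos": joint angles; "joint_velocities": joint speeds; "joint_torque": joint torques, N m; "eef_pos": TCP position; "ee_rot": TCP orientation; "wrist_force": force on the tool from outside, world axes, zero at the start; "torque": the same for the moment, N m; "gripper_width": finger opening in m; "grip_force": force on a finger pad.
Only numpy, scipy, OpenCV 4.12 (cv2) and the standard library are available. Lean on these libraries where they do the work, as an engineer would, in place of code of your own. Each camera call takes 0.05 s, during which the arm holds its last target. There are 200 camera calls.

TASK

Check the load cell: start the logger by pressing the foot switch's treadle right down to its stop and letting it come up again, then take the spring gauge by its D-handle and draw it out until the one broad ring on its rod has just come out of the barrel's mouth, its rear edge flush with the mouth (10 N), without overshooting. Hold it there against the spring: the job finishes with the gripper still holding the handle steadily at that mark, nothing let go. Leave the other things on the bench where they are.

Things in the scene. Friction and masses are not known exactly. Their poses are not given: they have to be found in the camera images.
- pull_rig: load-cell check rig screwed to the bench: base plate 350 x 110 x 12, two grey cradles (103 high) with a level tubular spring gauge (barrel 42 diameter, axis 75 above the bench), load cell and 189 high post behind. Origin on the bench under the crossbar at rest; x runs from the handle along the gauge to the post, so the handle is drawn out along -x. Barrel mouth at x = 105; base from x = 100 to 450
- barrel_mouth (a point): centre of the barrel's open front face, where the rod comes out, 75 above the bench; axes as the rig
- crossbar (a point): D-handle on the gauge's rod: black round crossbar 22 diameter, 84 long between two steel side arms (10 diameter, 82 clear between) that meet behind in a yoke. This point: middle of the crossbar, 75 above the bench; x as the rig's, y along the crossbar. 66 clear inside the D from crossbar surface to yoke, so a finger goes down there from above; it moves with the rod and cannot turn
- draw_rod (a joint): how far the gauge is drawn out, m: 0 at rest, end stop 0.112; a spring (125 N/m, 10 N at 0.080) pulls it back to 0 when let go. Steel rod 16 diameter with dark rings that come out of the barrel in turn: thin ones (1.5 wide) at 0.016, 0.032, 0.048, 0.064, then the broad one (5 wide), its rear edge flush with the mouth at 0.080, then a thin one at 0.096
- foot_switch: the logger's wireless foot switch, standing on the bench, does not shift: grey base 124 x 84 x 14 with low side cheeks (25 high, 30 at the hinge) and an aluminium treadle 110 x 68 with round toe and ribbed black rubber pad, hinged at its heel end. Origin on the bench under its middle; x points from the heel hinge (x = -54, 24 high) to the raised toe end
- treadle_pad (a point): point on the treadle's top where to press, on its middle line, 25 from the toe end; 48 above the bench when up, 31 when right down
- treadle (a joint): how far the treadle is pressed, rad: 0 up, 0.20 right down on its stop; a spring brings it back up (about 2.5 N at the pad to begin, 7 N at the stop)
- mug: white mug with a handle, 80 diameter, 92 high, origin under its middle; leave alone (it may stand where the foot switch otherwise would)
- timer: white kitchen timer lying flat, 64 x 70 x 18, origin under its middle; leave alone
- weight: steel knobbed test weight beside the gauge, 38 diameter, 65 high, origin under its middle; leave alone
- thermometer: grey hand thermometer lying flat, 135 x 52 x 26, origin under its middle; leave alone
- wash_bottle: white wash bottle with a bent spout, 64 diameter, 200 high, origin under its middle; leave alone
- tongs: steel tongs lying on the bench, 245 long, 22 high, origin under their middle; leave alone
Mind the look-alikes: they are no part of the job. Several things look just like the foot_switch: the one meant starts farthest to the robot's right.

How it is judged:
By the outcome, as a careful person would: the job done as asked, in the order asked, and still so for the second after the job is handed in, while the arm keeps its last pose, push and grip.
It also fails if it takes over 48 s, if anything falls off the work surface, if the arm or the gripper's body presses on something with over 40 N, if the wrist force passes 120 N, or if a joint passes its speed limit or range.

## Working session

There is one attempt and no reset: what is moved stays moved. The work goes in short steps, Python scripts to look and compute and a shell command to move; the robot and the scene stay as the last step left them, time stands still between calls to the robot, and variables do not carry over. Pictures are saved under pics/ and viewed, at most 10 in all, crops included, and the job is handed in when it is done.

```bash
mkdir -p pics
cat > h.py <<'E'
import numpy as np, cv2
from scipy.spatial.transform import Rotation as R
from workcell import env, cams, ticket
def pose(name):
    i=cams.camera_info(name)
    if 'mount' in i:
        s=env.observe(); T=np.eye(4); T[:3,:3]=R.from_quat(s['ee_rot']).as_matrix(); T[:3,3]=s['eef_pos']
        return i,T@np.array(i['mount'])
    a=np.array(i['attitude']); T=np.eye(4); T[:3,3]=i['xyz']
    T[:3,:3]=a if a.shape==(3,3) else R.from_quat(a).as_matrix()
    return i,T
def snap(name,tag):
    i,T=pose(name); p,d=cams.camera(name)
    cv2.imwrite(f'pics/{tag}.png',p[:,:,::-1]); np.savez(f'{tag}.npz',p=p,d=d,T=T,K=np.array(i['mtx']))
def ray(f,u,v):
    K=f['K'];return f['T'][:3,:3]@np.array([(u-K[0,2])/K[0,0],-(v-K[1,2])/K[1,1],-1.])
def pt(f,u,v,z=None):
    r=ray(f,u,v);o=f['T'][:3,3]
    return o+r*((z-o[2])/r[2] if z is not None else f['d'][int(v),int(u)])
def proj(f,X):
    c=f['T'][:3,:3].T@(np.array(X)-f['T'][:3,3]);K=f['K'];return K[0,2]+K[0,0]*c[0]/-c[2],K[1,2]+K[1,1]*c[1]/c[2]
E
python3 - <<'E'
from h import *
for n in('top','side'): 
    print({k:v for k,v in cams.camera_info(n).items()}); snap(n,n+'0')
print(env.observe(),env.tcp_to_grasp)
E
```

```text
{'mtx': array([[474.79033348,   0.        , 284.60538365],
       [  0.        , 474.79033348, 217.2081979 ],
       [  0.        ,   0.        ,   1.        ]]), 'xyz': array([0.3395189 , 0.0433261 , 1.53209239]), 'attitude': array([ 0.0405481 , -0.05291648, -0.70385893,  0.70720457])}
{'mtx': array([[486.64654881,   0.        , 275.11747999],
       [  0.        , 486.64654881, 205.96334909],
       [  0.        ,   0.        ,   1.        ]]), 'xyz': array([ 0.17345464, -0.99795502,  1.22832479]), 'attitude': array([ 0.37089168, -0.05812706, -0.16107531,  0.91275153])}
{'time': 0.1, 'joint_pos': array([-1.47930777e+00,  3.81099431e-01,  1.29811737e+00, -2.13273947e-05,
        1.46361459e+00, -2.15286288e-01]), 'joint_velocities': array([-0.0008764 , -0.00229355, -0.00367601,  0.00081963,  0.00080206,
       -0.00015936]), 'joint_torque': array([ 3.79596007e-03, -4.38653004e+01, -2.24909252e+01,  7.14309141e-02,
        3.42264259e-02, -7.38696144e-05]), 'eef_pos': array([ 0.16606915, -0.52407414,  0.23823799]), 'ee_rot': array([ 9.88258831e-01,  1.52787760e-01,  2.77323486e-05, -6.18839947e-04]), 'wrist_force': array([-0.07178495, -0.2912705 , -0.32323476]), 'torque': array([ 0.0309468 , -0.00369341, -0.01755376]), 'grip_force': 0.0, 'gripper_width': 0.08827756751541024} 0.0187
```

View pics/top0.png

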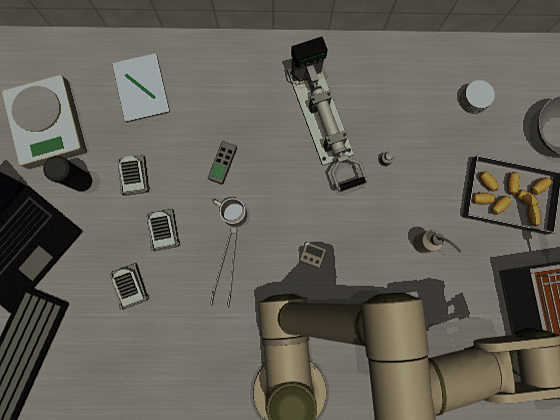

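View pics/side0.png

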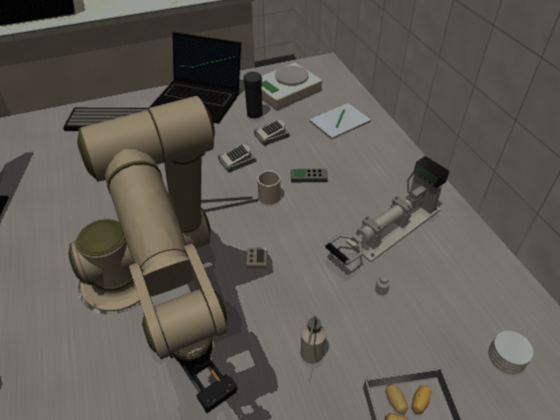

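The top view has three foot-switch look-alikes at (133,174), (163,229) and (128,285). The one at (163,229) is farthest to the robot's right, since image right is −y. The rig's crossbar is near (348,184) and its post is at (310,55). Next I confirm this in enlarged crops.

Run:
```python
from h import *
f=np.load('top0.npz')
for q in [(133,174),(163,229),(128,285)]: print(q,pt(f,*q).round(3))
p=f['p'][:,:,::-1]
a=cv2.resize(p[140:315,95:245],None,fx=3.4,fy=3.4,interpolation=cv2.INTER_CUBIC)
b=cv2.resize(p[30:205,275:375],None,fx=3.4,fy=3.4,interpolation=cv2.INTER_CUBIC)[:,:285]
cv2.imwrite('pics/crop1.png',np.hstack([a,b]))
```

```text
(133, 174) [0.672 0.499 0.049]
(163, 229) [0.498 0.4   0.041]
(128, 285) [0.324 0.498 0.051]
```

View pics/crop1.png

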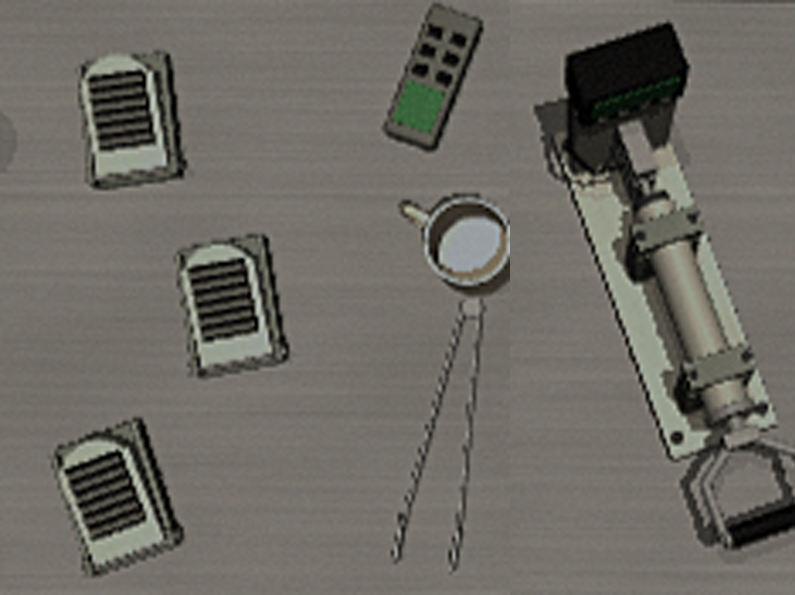

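The meant switch is (163,229), with y = 0.40 against about 0.50 for the other two. Its round toe points up in the image (+x), at about (159,212), and its heel middle is at about (163,248). Next I work out the rough geometry.

Run:
```python
from h import *
f=np.load('top0.npz')
t=pt(f,159.1,212.3,.055);h=pt(f,163.2,248.5,.026)
u=(t-h)[:2];print('toe',t,'heel',h,'len',np.linalg.norm(u)); u/=np.linalg.norm(u)
print('pad',t[:2]-.025*u,'yaw',np.arctan2(u[1],u[0]))
a=pt(f,337,188,.075);b=pt(f,362.5,179.5,.075);print('bar',a,b,np.linalg.norm(a-b),(a+b)/2)
c=pt(f,314,92,.09);d=pt(f,332,148,.09);print('axis yaw',np.arctan2(*(c-d)[1::-1]),c,d)
i=cams.camera_info('wrist');print(i['mount'],i['mtx'])
s=env.observe();M=R.from_quat(s['ee_rot']).as_matrix();print(M.round(3))
print(M.T@(np.array([.50,.40,.25])-s['eef_pos'])/.8)
```

```text
toe [0.54929509 0.41052697 0.055     ] heel [0.43801754 0.40042682 0.026     ] len 0.11173498008272209
pad [0.52439744 0.40826713] yaw 0.0905173357257844
bar [ 0.62661709 -0.14546939  0.075     ] [ 0.65432239 -0.2259797   0.075     ] 0.08514396310851881 [ 0.64046974 -0.18572455  0.075     ]
axis yaw 0.2953248803737532 [ 0.93364957 -0.07365846  0.09      ] [ 0.7509439  -0.12924138  0.09      ]
[[-3.74732900e-04  9.57452561e-01  2.88590459e-01  7.43962972e-02]
 [ 9.99998847e-01  7.83439429e-04 -1.30071389e-03  7.13854695e-04]
 [-1.47146499e-03  2.88589639e-01 -9.57451751e-01 -1.47538579e-01]
 [ 0.00000000e+00  0.00000000e+00  0.00000000e+00  1.00000000e+00]] [[304.25283125   0.         278.60930005]
 [  0.         304.25283125 209.41389039]
 [  0.           0.           1.        ]]
[[ 0.953  0.302 -0.   ]
 [ 0.302 -0.953  0.001]
 [ 0.    -0.001 -1.   ]]
[ 0.7467526  -0.97512667 -0.01333591]
```

```bash
python3 -m inch '[[0.37,-0.48,-0.05,0,0,0,1],[0.37,-0.48,-0.05,0,0,0,1],[0.37,-0.48,-0.05,0,0,0,1],[0.37,-0.48,-0.05,0,0,0,1],[0.37,-0.48,-0.05,0,0,0,1],[0.37,-0.48,-0.05,0,0,0,1],[0.37,-0.48,-0.05,0,0,0,1],[0.37,-0.48,-0.05,0,0,0,1],[0.37,-0.48,-0.05,0,0,0,1],[0.37,-0.48,-0.05,0,0,0,1]]' 30
```

```text
time: 1.1
eef_pos: [0.3323, -0.0663, 0.279]
ee_rot: [0.988, 0.153, 0.0, 0.0]
wrist_force: [-0.2, 0.3, -1.0]
gripper_width: 0.0107
grip_force: 0.0
```

```bash
python3 -m inch '[[0.376,-0.492,0.03,0,0,0,1],[0.376,-0.492,0.03,0,0,0,1],[0.376,-0.492,0.03,0,0,0,1],[0.376,-0.492,0.03,0,0,0,1],[0.376,-0.492,0.03,0,0,0,1],[0.376,-0.492,0.03,0,0,0,1],[0.376,-0.492,0.03,0,0,0,1],[0.376,-0.492,0.03,0,0,0,1],[0.376,-0.492,0.03,0,0,0,1],[0.376,-0.492,0.03,0,0,0,1]]'
python3 - <<'E'
from h import *
snap('wrist','w1'); f=np.load('w1.npz'); print(proj(f,[.524,.408,.048]),proj(f,[.549,.4105,.055]))
cv2.imwrite('pics/w1.png',cv2.resize(f['p'][:,:,::-1],(800,600),interpolation=cv2.INTER_CUBIC))
E
```

```text
time: 2.1
eef_pos: [0.5003, 0.3995, 0.254]
ee_rot: [0.988, 0.153, -0.0, 0.0]
wrist_force: [0.6, -0.1, 0.8]
gripper_width: 0.0005
grip_force: 0.0
(np.float64(276.7397681986536), np.float64(161.8936727447492)) (np.float64(281.31967060219125), np.float64(140.6409099851124))
```

View pics/w1.png

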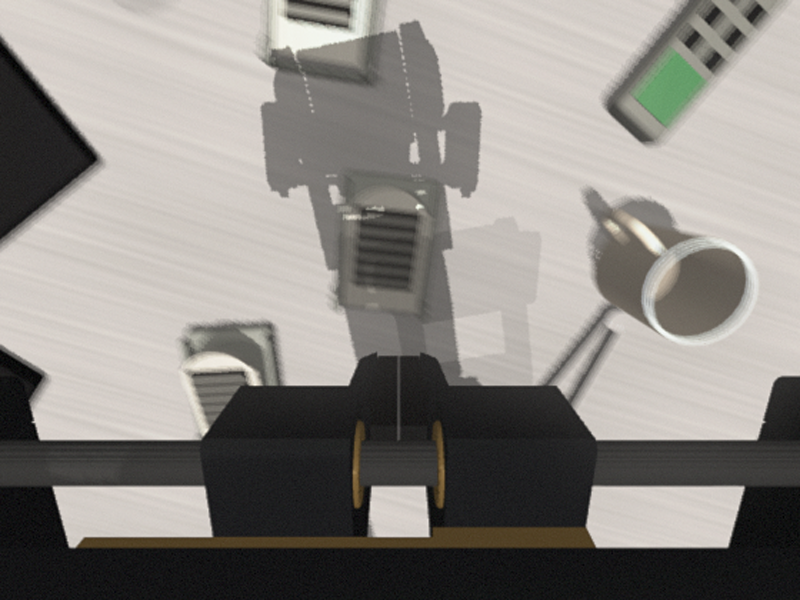

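The wrist view shows the switch centred at about (387,245) in the 1.43x picture, with its toe at about (392,184). That is about 10 px from where I predicted, so I measure again with depth now that the arm has settled.

Run:
```python
from h import *
snap('wrist','w2'); f=np.load('w2.npz'); print(env.observe()['eef_pos'],np.abs(np.load('w1.npz')['p'].astype(int)-f['p']).mean())
t=np.load('top0.npz')
for n,g,w in(('w',f,(225,310,100,225)),('t',t,(145,180,205,255))):
    P=np.array([pt(g,u,v) for v in range(w[2],w[3]) for u in range(w[0],w[1]) if g['d'][v,u]>0])
    k=(abs(P[:,0]-.5)<.09)&(abs(P[:,1]-.4)<.07);P=P[k]
    print(n,len(P),[ (round(a,3),(P[abs(P[:,2]-a)<.003][:,:2].mean(0)).round(3),P[abs(P[:,2]-a)<.003][:,:2].min(0).round(3),P[abs(P[:,2]-a)<.003][:,:2].max(0).round(3)) for a in (.036,.042,.048,.053)])
    Q=P[(P[:,2]>.012)];print(Q.min(0),Q.max(0))
c=f['p'][90:240,210:350,::-1];cv2.imwrite('pics/w2c.png',cv2.resize(c,None,fx=4,fy=4,interpolation=cv2.INTER_CUBIC))
```

```text
[0.5004076  0.40111713 0.25186992] 10.296051587301587
w 9471 [(0.036, array([0.476, 0.402]), array([0.457, 0.367]), array([0.509, 0.44 ])), (0.042, array([0.496, 0.405]), array([0.47 , 0.372]), array([0.556, 0.446])), (0.048, array([0.528, 0.412]), array([0.492, 0.379]), array([0.556, 0.447])), (0.053, array([0.537, 0.414]), array([0.516, 0.387]), array([0.555, 0.439]))]
[0.43411882 0.35157042 0.01203418] [0.56938101 0.45840054 0.05332706]
t 1736 [(0.036, array([0.477, 0.402]), array([0.439, 0.359]), array([0.54, 0.45])), (0.042, array([0.504, 0.409]), array([0.461, 0.372]), array([0.552, 0.448])), (0.048, array([0.523, 0.411]), array([0.485, 0.378]), array([0.552, 0.444])), (0.053, array([0.53 , 0.413]), array([0.491, 0.386]), array([0.551, 0.442]))]
[0.432828   0.35156579 0.01204708] [0.56609376 0.45883328 0.05918431]
```

View pics/w2c.png

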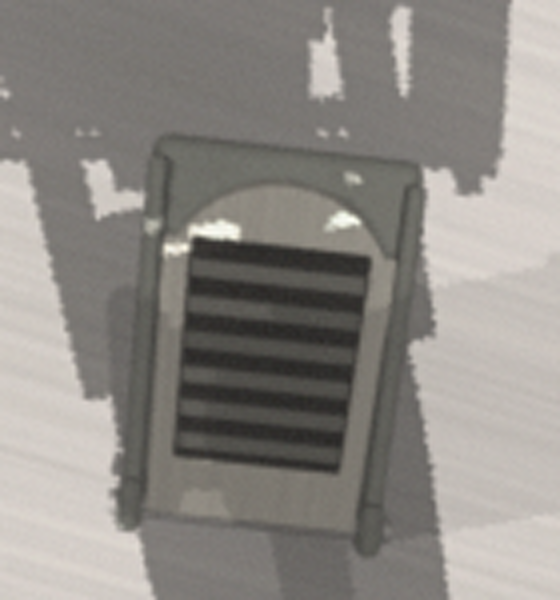

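```bash
python3 -m inch '[[0.038,-0.001,0.05,0,0,0,1],[0.038,-0.001,0.11,0,0,0,1],[0.038,-0.001,0.16,0,0,0,1],[0.038,-0.001,0.21,0,0,0,1],[0.038,-0.001,0.235,0,0,0,1],[0.038,-0.001,0.235,0,0,0,1]]'
```

```text
time: 2.8
eef_pos: [0.5275, 0.4057, 0.0636]
ee_rot: [0.988, 0.153, -0.003, 0.001]
wrist_force: [-1.0, -0.6, -0.1]
gripper_width: 0.0003
grip_force: 0.0
```

```bash
python3 -m inch '[[0,0,0.01,0,0,0,1],[0,0,0.02,0,0,0,1],[0,0,0.03,0,0,0,1],[0,0,0.035,0,0,0,1],[0,0,0.035,0,0,0,1]]'
```

```text
time: 3.3
eef_pos: [0.5297, 0.4074, 0.0392]
ee_rot: [0.988, 0.153, 0.001, -0.0]
wrist_force: [3.1, -0.6, 4.3]
gripper_width: 0.0005
grip_force: 2.1
```

```bash
python3 -m inch '[[0,0,0.004,0,0,0,1],[0,0,0.008,0,0,0,1],[0,0,0.01,0,0,0,1],[0,0,0.01,0,0,0,1]]'; python3 -m inch '[[0,0,0.002,0,0,0,1],[0,0,0.003,0,0,0,1],[0,0,0.003,0,0,0,1]]'
```

```text
time: 3.7
eef_pos: [0.5303, 0.4075, 0.0322]
ee_rot: [0.988, 0.153, 0.002, -0.0]
wrist_force: [4.0, 0.3, 7.1]
gripper_width: 0.0003
grip_force: 3.4
time: 4.0
eef_pos: [0.5304, 0.4076, 0.0315]
ee_rot: [0.988, 0.153, 0.003, -0.001]
wrist_force: [0.2, -2.0, 17.9]
gripper_width: 0.0007
grip_force: 8.5
```

```bash
python3 -m inch '[[0,0,0.001,0,0,0,1],[0,0,0.001,0,0,0,1],[0,0,-0.02,0,0,0,1],[0,0,-0.05,0,0,0,1],[0,0,-0.11,0,0,0,1],[0,0,-0.17,0,0,0,1],[0,0,-0.22,0,0,0,1],[0,0,-0.28,0,0,0,1],[0,0,-0.28,0,0,0,1]]'
python3 - <<'E'
from h import *
s=env.observe();M=R.from_quat(s['ee_rot']).as_matrix()
print(s['joint_pos'].round(3),s['eef_pos'])
print('to view',M.T@(np.array([.55,-.21,.25])-s['eef_pos'])/.8)
snap('wrist','w3'); f=np.load('w3.npz'); P=np.array([pt(f,u,v) for v in range(60,230) for u in range(180,380) if f['d'][v,u]>0])
k=(np.hypot(P[:,0]-.529,P[:,1]-.411)<.006);print(k.sum(),np.median(P[k],0))
for y in (.31,.31-np.pi,.31+np.pi/2,.31-np.pi/2): # desired tool y dir yaw
    ty=np.array([np.cos(y),np.sin(y),0]);tz=np.array([0,0,-1.]);D=np.column_stack([np.cross(ty,tz),ty,tz]);print(y,(R.from_matrix(M.T@D).as_rotvec()/(np.pi/2)).round(3))
E
```

```text
time: 4.9
eef_pos: [0.5297, 0.4079, 0.2595]
ee_rot: [0.988, 0.153, 0.005, -0.002]
wrist_force: [-0.1, 0.2, -0.1]
gripper_width: 0.0004
grip_force: 0.0
[0.479 0.584 0.889 0.    1.657 1.743] [0.52974564 0.40792607 0.25953893]
to view [-0.20956135  0.74391899  0.00807632]
78 [0.52929342 0.41084656 0.05048442]
0.31 [ 0.004 -0.007 -1.002]
-2.831592653589793 [-0.007 -0.004  0.998]
1.8807963267948966 [-0.011  0.002  1.998]
-1.2607963267948965 [-0.001 -0.007 -0.002]
```

Treadle is back up (pad measured at 0.0505). Next I move over the rig, turning −90° and opening the gripper.

```bash
python3 -m inch '[[-0.118,0.746,0,0,0,-1,-1],[-0.118,0.746,0,0,0,-1,-1],[-0.118,0.746,0,0,0,-1,-1],[-0.118,0.746,0,0,0,-1,-1],[-0.118,0.746,0,0,0,-1,-1],[-0.118,0.746,0,0,0,-1,-1],[-0.118,0.746,0,0,0,-1,-1],[-0.118,0.746,0,0,0,-1,-1],[-0.118,0.746,0,0,0,-1,-1],[-0.118,0.746,0,0,0,-1,-1]]'
cat > go.py <<'E'
import sys
from h import *
s=env.observe();M=R.from_quat(s['ee_rot']).as_matrix()
x,y,z,yaw=map(float,sys.argv[1:5])
ty=np.array([np.cos(yaw),np.sin(yaw),0]);tz=np.array([0,0,-1.]);D=np.column_stack([np.cross(ty,tz),ty,tz])
print('at',s['eef_pos'].round(4),'shift',(M.T@(np.array([x,y,z])-s['eef_pos'])/.8).round(4),'turn',(R.from_matrix(M.T@D).as_rotvec()/(np.pi/2)).round(4))
E
python3 go.py .62 -.19 .25 .31
```

```text
time: 5.95
eef_pos: [0.5994, -0.0631, 0.2505]
ee_rot: [0.647, 0.763, -0.001, -0.002]
wrist_force: [1.1, 0.2, -0.7]
gripper_width: 0.0783
grip_force: 0.0
at [ 0.5994 -0.0631  0.2505] shift [-0.1607 -0.0005  0.0003] turn [-0.0022 -0.0014 -0.093 ]
```

```bash
python3 -m inch '[[-0.16,0,0,0,0,-0.093,-1],[-0.16,0,0,0,0,-0.093,-1],[-0.16,0,0,0,0,-0.093,-1],[-0.16,0,0,0,0,-0.093,-1],[-0.16,0,0,0,0,-0.093,-1],[-0.16,0,0,0,0,-0.093,-1]]'
python3 - <<'E'
from h import *
snap('wrist','w4'); f=np.load('w4.npz'); print(env.observe()['eef_pos'],proj(f,[.640,-.186,.075]))
cv2.imwrite('pics/w4b.png',cv2.resize(f['p'][:,:,::-1],(800,600),interpolation=cv2.INTER_CUBIC))
E
```

```text
time: 6.55
eef_pos: [0.6201, -0.1864, 0.2518]
ee_rot: [0.591, 0.806, 0.0, -0.001]
wrist_force: [-0.6, 0.8, -0.1]
gripper_width: 0.0885
grip_force: 0.0
[ 0.62018965 -0.18629642  0.25211752] (np.float64(296.33551539432034), np.float64(193.1438530587501))
```

View pics/w4b.png

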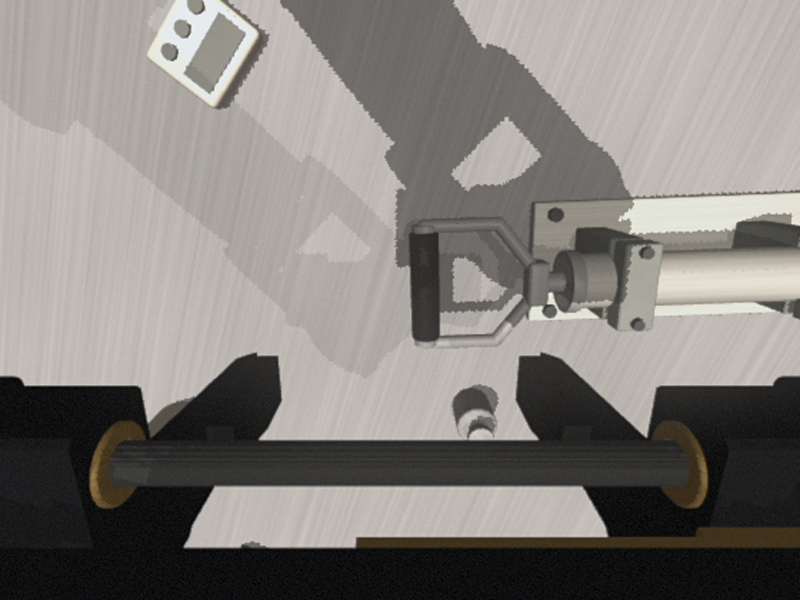

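The bar runs from (426,228) to (427,345) in the 1.43x picture, with its centre at (425,287). The barrel mouth is at about (562,281), the base edge runs (533,203) to (800,193), and the weight is at (475,410).

```bash
python3 - <<'E'
from h import *
f=np.load('w4.npz');k=1/1.42857
g=lambda u,v,z:pt(f,u*k,v*k,z)
b=g(425,287,.075);print('bar',b,'depth z',pt(f,425*k,287*k))
yaw=lambda a,c:np.arctan2(*(c-a)[1::-1])
print('yaws',yaw(g(533,203,.012),g(800,193,.012)),yaw(b,g(720,276,.085)), yaw(g(427,345,.075),g(426,228,.075))-np.pi/2)
m=g(560,282,.08);print('mouth dist',np.linalg.norm((m-b)[:2]))
D=f['d'];P=np.array([pt(f,u,v) for v in range(140,250) for u in range(270,350) if D[v,u]>0])
Q=P[(abs(P[:,2]-.083)<.004)&(np.hypot(*(P[:,:2]-b[:2]).T)<.045)];print(len(Q),Q.mean(0))
w=[pt(f,u*k,v*k) for u,v in ((475,405),(478,430))];print('weight',w)
y=.345
p=P[P[:,2]>.06]; r=(p[:,:2]-b[:2])@np.array([[np.cos(y),-np.sin(y)],[np.sin(y),np.cos(y)]]);k2=abs(r[:,1])<.03
print('bar x range near',np.percentile(r[k2&(r[:,0]<.03),0],[1,50,99]))
E
python3 go.py .64 -.186 .16 .345
```

```text
bar [ 0.64401239 -0.19396885  0.075     ] depth z [ 0.6421108  -0.19076284  0.08835933]
yaws 0.34177865623009673 0.3562642388518209 0.33214037291001586
mouth dist 0.10213248161914851
1144 [ 0.64276661 -0.19265717  0.08449158]
weight [array([ 0.73107401, -0.29843969,  0.03601195]), array([ 0.73188811, -0.30678917,  0.06445946])]
bar x range near [-0.01141745 -0.0012298   0.00999414]
at [ 0.6202 -0.1863  0.2521] shift [-0.0072  0.0238  0.1151] turn [-0.0004 -0.0006 -0.025 ]
```

```bash
python3 go.py .6428 -.1925 .14 .343
```

```text
at [ 0.6202 -0.1863  0.2521] shift [-0.016   0.0247  0.1401] turn [-0.0004 -0.0006 -0.0237]
```

```bash
python3 -m inch '[[-0.016,0.0247,0.04,0,0,-0.024,-1],[-0.016,0.0247,0.09,0,0,-0.024,-1],[-0.016,0.0247,0.13,0,0,-0.024,-1],[-0.016,0.0247,0.14,0,0,-0.024,-1],[-0.016,0.0247,0.14,0,0,-0.024,-1],[-0.016,0.0247,0.14,0,0,-0.024,-1]]'; python3 go.py .6428 -.1925 .056 .343
```

```text
time: 7.2
eef_pos: [0.6438, -0.194, 0.1425]
ee_rot: [0.576, 0.817, 0.0, 0.002]
wrist_force: [0.9, 0.6, 0.5]
gripper_width: 0.088
grip_force: 0.0
at [ 0.6438 -0.194   0.1425] shift [ 0.0024 -0.0007  0.1081] turn [ 0.0014  0.0014 -0.0004]
```

```bash
python3 -m inch '[[0.002,-0.001,0.03,0,0,0,-1],[0.002,-0.001,0.06,0,0,0,-1],[0.002,-0.001,0.09,0,0,0,-1],[0.002,-0.001,0.107,0,0,0,-1],[0.002,-0.001,0.107,0,0,0,-1],[0.002,-0.001,0.107,0,0,0,-1]]'; python3 -m inch '[[0,0,0,0,0,0,1],[0,0,0,0,0,0,1],[0,0,0,0,0,0,1],[0,0,0,0,0,0,1],[0,0,0,0,0,0,1],[0,0,0,0,0,0,1],[0,0,0,0,0,0,1],[0,0,0,0,0,0,1]]' 40
```

```text
time: 7.8
eef_pos: [0.6425, -0.1933, 0.0564]
ee_rot: [0.577, 0.817, 0.0, 0.001]
wrist_force: [0.4, 0.1, -0.6]
gripper_width: 0.0883
grip_force: 0.0
time: 8.6
eef_pos: [0.6418, -0.193, 0.0547]
ee_rot: [0.577, 0.817, 0.0, -0.0]
wrist_force: [0.1, 0.7, 0.6]
gripper_width: 0.0263
grip_force: 0.0
```

```bash
python3 -m inch '[[0,0,0,0,0,0,1],[0,0,0,0,0,0,1],[0,0,0,0,0,0,1],[0,0,0,0,0,0,1],[0,0,0,0,0,0,1]]'; python3 -m inch '[[0,0.003,0,0,0,0,1],[0,0.005,0,0,0,0,1],[0,0.005,0,0,0,0,1]]'; python3 -c "
from h import *
s=env.observe();u=np.array([np.cos(.343),np.sin(.343),0]);print(s['eef_pos']@u,s['wrist_force']@u)"
```

```text
time: 9.1
eef_pos: [0.6418, -0.193, 0.0548]
ee_rot: [0.577, 0.817, 0.0, 0.0]
wrist_force: [0.3, 0.9, -0.1]
gripper_width: 0.02
grip_force: 39.3
time: 9.4
eef_pos: [0.6431, -0.1925, 0.0547]
ee_rot: [0.577, 0.817, -0.002, -0.003]
wrist_force: [-13.6, -4.6, 7.0]
gripper_width: 0.0205
grip_force: 38.8
0.5409062574124053 -14.316427914199515
```

```bash
cat > st.py <<'E'
from h import *
S=[]
s=env.observe();u=np.array([np.cos(.343),np.sin(.343),0]);n=np.array([-u[1],u[0],0]);ty=R.from_quat(s['ee_rot']).as_matrix()[:,1]
print('s',s['eef_pos']@u,'draw',.540-s['eef_pos']@u,'lat',s['eef_pos']@n,'F',s['wrist_force']@u,s['wrist_force']@n,'yaw',np.arctan2(ty[1],ty[0]),s['gripper_width'])
E
python3 -m inch '[[0,-0.005,0,0,0,0,1],[0,-0.0055,0,0,0,0,1],[0,-0.006,0,0,0,0,1],[0,-0.006,0,0,0,0,1],[0,-0.006,0,0,0,0,1]]' >/dev/null; python3 st.py
python3 -m inch '[[0,-0.003,0,0,0,0,1],[0,-0.006,0,0,0,0,1],[0,-0.006,0,0,0,0,1],[0,-0.006,0,0,0,0,1]]'>/dev/null; python3 st.py
python3 -m inch '[[0,-0.01,0,0,0,0,1],[0,-0.02,0,0,0,0,1],[0,-0.03,0,0,0,0,1],[0,-0.04,0,0,0,0,1],[0,-0.05,0,0,0,0,1],[0,-0.06,0,0,0,0,1],[0,-0.07,0,0,0,0,1],[0,-0.075,0,0,0,0,1],[0,-0.075,0,0,0,0,1],[0,-0.075,0,0,0,0,1]]' ; python3 st.py
```

```text
s 0.5388910833166548 draw 0.001108916683345229 lat -0.39760843452127104 F 0.6405346411176653 0.6151269106113487 yaw 0.34181764270924836 0.02002434138622593
s 0.5337846770987001 draw 0.006215322901299891 lat -0.39756333796608795 F 0.8659428124833548 0.28761800339307797 yaw 0.3415436828262108 0.020424687542412976
time: 11.3
eef_pos: [0.5802, -0.2151, 0.0548]
ee_rot: [0.577, 0.817, 0.001, 0.001]
wrist_force: [8.2, 1.6, -2.6]
gripper_width: 0.0204
grip_force: 39.7
s 0.4740467467917793 draw 0.06595325320822071 lat -0.39766549796474876 F 8.248404381399443 -1.2720626960956347 yaw 0.34118708614534 0.020428009397059105
```

```bash
python3 -m inch '[[0,-0.006,0,0,0,0,1],[0,-0.012,0,0,0,0,1],[0,-0.015,0,0,0,0,1],[0,-0.015,0,0,0,0,1],[0,-0.015,0,0,0,0,1]]' >/dev/null; for i in 1 2 3; do python3 st.py; python3 -m inch '[[0,0,0,0,0,0,1]]'>/dev/null; done
python3 - <<'E'
from h import *
for n in('top','side','wrist'): snap(n,n+'5')
t=np.load('top5.npz');s=np.load('side5.npz')
m=np.array([.6428,-.1925,.075])+.105*np.array([.9418,.3363,0]);print([proj(g,m) for g in(t,s,np.load('wrist5.npz'))])
o=[]
for g in(t,s):
    u,v=map(int,proj(g,m));o.append(cv2.resize(g['p'][v-30:v+30,u-20:u+20,::-1] if g is t else g['p'][v-30:v+30,u-20:u+20,::-1],(400,600),interpolation=cv2.INTER_CUBIC))
cv2.imwrite('pics/ring5.png',np.hstack(o))
E
```

```text
s 0.4623613563702659 draw 0.07763864362973416 lat -0.3976687459438544 F 9.365022610721958 -1.5314193961824527 yaw 0.34129247280794206 0.019982039127947947
s 0.4624237451667158 draw 0.07757625483328423 lat -0.3976539966563588 F 9.21356439934795 -2.1536677546245073 yaw 0.3413068198198504 0.020176609423795806
s 0.46245136956546856 draw 0.07754863043453147 lat -0.39766959693575427 F 9.633316840082042 -1.0276585238240241 yaw 0.3413502514858762 0.02027974031697398
[(np.float64(340.2999710380502), np.float64(152.23167571010293)), (np.float64(361.1249739799074), np.float64(236.27895822545605)), (np.float64(667.1305788580166), np.float64(279.6152405021496))]
```

View pics/ring5.png

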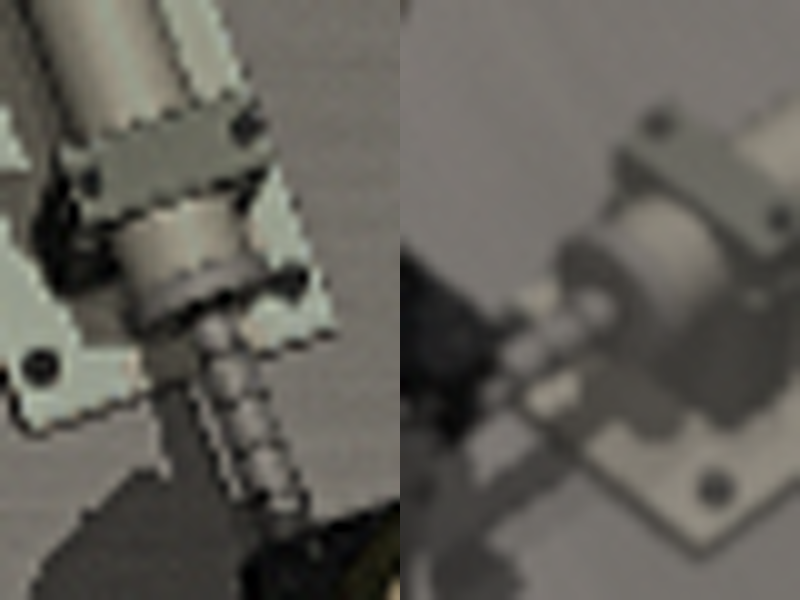

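Position and force agree at about 0.0775 drawn (9.4 N), and the mouth is clearly in view, but the rings are finer than the pixels. I'll go back to the rest stop and calibrate the zero there, then finish the draw.

```bash
python3 -m inch '[[0,0.015,0,0,0,0,1],[0,0.03,0,0,0,0,1],[0,0.045,0,0,0,0,1],[0,0.06,0,0,0,0,1],[0,0.075,0,0,0,0,1],[0,0.085,0,0,0,0,1],[0,0.093,0,0,0,0,1],[0,0.093,0,0,0,0,1],[0,0.093,0,0,0,0,1],[0,0.093,0,0,0,0,1]]' >/dev/null; python3 st.py
for i in 1 2 3 4 5 6; do python3 -m inch '[[0,0.001,0,0,0,0,1],[0,0.001,0,0,0,0,1],[0,0.001,0,0,0,0,1]]'>/dev/null; python3 st.py; done
```

```text
s 0.5358079824791654 draw 0.0041920175208346455 lat -0.39756820146241023 F 0.7263485242526019 -0.3073433388637801 yaw 0.34143078107814673 0.020210763754369983
s 0.536910992560877 draw 0.0030890074391229927 lat -0.3975828714139359 F -0.4002799029965116 -0.30387932656021255 yaw 0.3415700713563533 0.01985307027946155
s 0.5379194671914465 draw 0.0020805328085535812 lat -0.39758636466127856 F 0.2622431972981719 1.1545523601996197 yaw 0.34168915951153783 0.019930489645133335
s 0.5387258439115139 draw 0.0012741560884861336 lat -0.3975813368123326 F 0.5393128471095677 -0.050299081032682165 yaw 0.34167378568301565 0.019703059730212767
s 0.5395135361519793 draw 0.00048646384802075726 lat -0.39757362488181336 F 1.1088811036926196 0.051795844456826175 yaw 0.34172251795009156 0.020388057755840377
s 0.5403000714938274 draw -0.00030007149382738074 lat -0.3975875966676893 F -0.7857353176256302 -0.21506510355635172 yaw 0.3416455842346967 0.019890886765192364
s 0.5408931051557947 draw -0.0008931051557946601 lat -0.39754855032825204 F -1.2263306570315957 -0.6838921675641599 yaw 0.3416656004133089 0.0201468941350806
```

```bash
for i in 1 2 3; do python3 -m inch '[[0,0.001,0,0,0,0,1],[0,0.001,0,0,0,0,1],[0,0.001,0,0,0,0,1]]'>/dev/null; python3 st.py; done
```

```text
s 0.540896010862046 draw -0.0008960108620459373 lat -0.3975561197056035 F -6.1751996958241815 -0.1664485127959741 yaw 0.3415024424434706 0.020319292511111555
s 0.5409250880452054 draw -0.0009250880452054133 lat -0.39754866171886405 F -10.757945794039905 -0.23166667033637167 yaw 0.34135088009007436 0.01991920081672887
s 0.5409299203640479 draw -0.0009299203640478204 lat -0.3975540554082529 F -15.568629693218163 0.5408671428213407 yaw 0.34122667436257875 0.019910486097475272
```

The stop is rigid at s = 0.5409, so the target is s ≈ 0.4608.

```bash
python3 -m inch '[[0,-0.015,0,0,0,0,1],[0,-0.03,0,0,0,0,1],[0,-0.045,0,0,0,0,1],[0,-0.06,0,0,0,0,1],[0,-0.075,0,0,0,0,1],[0,-0.085,0,0,0,0,1],[0,-0.093,0,0,0,0,1],[0,-0.098,0,0,0,0,1],[0,-0.1,0,0,0,0,1],[0,-0.1,0,0,0,0,1]]' >/dev/null; sed -i 's/.540-/.5409-/' st.py
python3 -m inch '[[0,0,0,0,0,0,1],[0,0,0,0,0,0,1],[0,0,0,0,0,0,1]]'>/dev/null; python3 st.py
```

```text
s 0.4653692083147522 draw 0.07553079168524784 lat -0.3976681731048583 F 9.306478440570602 0.8145560081756846 yaw 0.34172362120083494 0.019863895611741036
```

```bash
python3 -m inch '[[0,-0.002,0,0,0,0,1],[0,-0.004,0,0,0,0,1],[0,-0.005,0,0,0,0,1],[0,-0.005,0,0,0,0,1],[0,-0.005,0,0,0,0,1],[0,-0.005,0,0,0,0,1]]'>/dev/null; python3 st.py
```

```text
s 0.4614559569026947 draw 0.07944404309730535 lat -0.39768835000195013 F 9.739333788911836 -1.091823631650488 yaw 0.34167305381864765 0.020388222442289182
```

```bash
python3 -m inch '[[0,-0.0004,0,0,0,0,1],[0,-0.0008,0,0,0,0,1],[0,-0.0008,0,0,0,0,1],[0,-0.0008,0,0,0,0,1]]'>/dev/null; python3 st.py;  python3 -m inch '[[0,0,0,0,0,0,1],[0,0,0,0,0,0,1],[0,0,0,0,0,0,1],[0,0,0,0,0,0,1],[0,0,0,0,0,0,1]]'; python3 st.py
```

```text
s 0.46082279362097983 draw 0.08007720637902022 lat -0.3976535649656885 F 9.73549032471571 -0.13486939467585143 yaw 0.3417567268331534 0.020175750532199197
time: 18.75
eef_pos: [0.5677, -0.2195, 0.0548]
ee_rot: [0.577, 0.817, 0.001, 0.002]
wrist_force: [9.1, 2.5, -1.9]
gripper_width: 0.0205
grip_force: 39.6
s 0.46082726178254907 draw 0.08007273821745098 lat -0.39767582708943877 F 9.442363023884669 -0.7293992472747063 yaw 0.341713714059772 0.02049087321869939
```

Steady at 0.0801, gripped, about 10 N. I'm handing it in.

```bash
python3 -c "
from workcell import ticket
print(ticket.finish_job())"
```

```text
the job is handed in; nothing more can be done
None
```

The job is handed in at about 18.8 s: the right-most foot switch was pressed to its stop (18 N) and came back up, and the gauge is held steadily at 0.0801 m drawn (about 9.5 N measured), set from the arm's position because the cameras could not resolve the rings.

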